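# Clip the plug gauge and hold the loupe over its red ring

### The arm

A 7-joint arm with a two-finger parallel gripper is mounted at the origin on the work surface; the furniture and walls round the work are solid. World frame = base frame: x ahead of the robot, y to its left, z up, the work surface at z = 0. Lengths are in m, angles in rad, forces in N, time in s.
With the tool pointing down it reaches from about 0.4 to 0.85 m from the base axis. Payload 10.4 kg.
Tool frame: the origin (TCP) lies on the centre line of the jaws, within the pads' length; the fingertips stand 14 mm ahead of it and the grasp point (between the pads) lies 5 mm behind it (manip.tip_reach is the distance from the TCP to the fingertips, in m); z points along the fingers, y is the line along which they close (so a half turn about z gives the same grasp; the last joint's range is limited). The gripper opens to 85 mm and grips with 20 to 120 N. Pads are 22 mm wide; open, the fingers measure 114 mm over their backs; the gripper's body (76 mm by 85 mm) begins 54 mm behind the grasp point. The pads swing forward as they close: fully open they stand 13 mm farther back than shut.
Start: joints at [-0.023, 0.332, -0.065, 1.46, 0.022, 1.35, -0.088], TCP at [0.625, 0, 0.245] pointing down, gripper open.
Joint ranges: [-2.6, 2.6], [-0.5, 2.12], [-1.47, 1.34], [0.16, 2.42], [-1.27, 4.41], [0.06, 2.06], [-2.6, 2.6]. Speed limits (rad/s): [2.22, 2.22, 2.79, 2.79, 3.14, 3.14, 3.14].

### API

Orientations are given as a unit quaternion [x, y, z, w].
In Python, from workcell import manip gives the robot as it stands.
- The arm moves only by the shell command python3 -m pendant 'ROWS' [FORCE]. ROWS is JSON, a list of rows, each a list of 7 numbers: the shift along the tool's x, y, z in units of 50 mm (1.0 is 50 mm), then the turn, a rotation vector about the tool's x, y, z in units of 8 degrees (1.0 is 8 degrees), then the opening, from -1 (shut) to 1 (fully open), so that 0 is half open. In form: [[dx, dy, dz, ax, ay, az, jaw], ...]. A call has exactly 10 rows; each row is the pose to reach, as a shift and turn from the pose commanded when the call began, along the tool's axes at that moment; what a row does not reach only later rows make up. A row lasts 1/8 s, in which the tool goes at most 62.5 mm and 10.7 degrees, less where a joint would pass 70% of its speed; a pose out of reach is approached as far as the arm can. A call with a gripper value outside its range is refused whole. The fingers move at their own pace and stop on an object; FORCE is the grip in N (left out, the last holds). Time passes only in rows, so rows that repeat a pose let the fingers close, or fill a call up. It gives the time, the measured TCP pose, the force, the opening and the grip force at its end, in the units of the state.
- manip.get_obs(): the state, without advancing time (a new reading comes with each control period).
- manip.camera(name): name is "scene" or "side" or "wrist"; returns (picture, depth): 384x512x3 uint8, red, green, blue; 384x512 float32, m along the optical axis (not along the pixel's ray), 0 where there is no reading.
- manip.get_calibration(name): a dict with "fx", "fy", "cx", "cy" (pixels), "xyz" and "orientation" of the camera in the world. Camera axes: x right, y up, looking along -z (the intrinsics and any distortion apply to the point x, -y, -z); pixel columns grow to the right and rows downward; lengths in m; the calibration is good to about 2 mm. A picture is of the moment at which its call begins: read the wrist's pose just before it. get_calibration takes no time and is no camera call; for the wrist camera it gives the pose at the moment of the call.
- manip.hand_in(): hands the job in; it is judged then, once.
Trained networks look in the newest picture that a camera, given by its name, has taken for a name from the list of things; names that differ only in an ending like _2 or _b are one class to them, and where a whole thing is asked for, a point or a joint stands for the part that bears it (a point fixed in the world has none). Each returns a list of dicts, best first, with "p" (0 to 1); they miss things now and then, are a little off and sometimes report something else, mostly with a low value. They report only what shows in the picture. A call takes as long as a camera call. They do not tell look-alikes from the thing itself.
- manip.find_in(thing, camera): "box" ([left, top, right, bottom] in pixels, round what is visible of it).
- manip.trace(thing, camera): "pixels" (384x512 bool, what is visible of it) and "box" ([left, top, right, bottom] in pixels, round what is visible of it).
- manip.tip_of(thing, camera): "pixel" ([column, row] in pixels: a listed point, or the origin of a listed thing).
The state is a dict: "clock": time; "joint_pos": joint angles; "joint_velocities": joint speeds; "tau": joint torques, N m; "position": TCP position; "ee_rot": TCP orientation; "ft_force": force on the tool from outside, world axes, zero at the start; "torque": the same for the moment, N m; "grip_width": opening from 0.0 (shut) to 1.0 (fully open); "grasp_force": force on a finger pad.
Only numpy, scipy, OpenCV 4.12 (cv2) and the standard library are available. Lean on these libraries where they do the work, as an engineer would, in place of code of your own. Each camera call takes 0.05 s, during which the arm holds its last target. There are 200 camera calls.

### The job

Push the double-ended plug gauge down past the orange sprung jaw of the clip holder so that it lies fully home in both forks with the jaw snapped shut over it (either way round), and let go of it. Then pick up the black eye loupe, carry it over the boxes, and hold it level above the gauge's red ring for inspection: centred on the ring, with a gap of about 8 mm, not touching the gauge or the holder. The job finishes while you are still holding the loupe there; do not disturb the two boxes or the pen, and never let the loupe bump the gauge.

Things in the scene. Friction and masses are not known exactly. Their poses are not given: they have to be found in the camera images.
- clip_holder: Fixed clip holder, blue base 110 x 64 x 12 mm. Origin: centre of its underside; x along the seated gauge, z up. Two forks 8 mm wide at x = -32 and +32 mm, slots 11 mm wide, centred on y = 0, open upward, floor 40.5 mm up: a seated gauge's axis is at y = 0, z = 45, its middle within 7 mm of x = 0. Fixed prongs at -y reach 60 mm up. Between the forks (56 mm clear) nothing is above 20 mm.
- jaw (a joint): Sprung orange jaw on the +y side: 0 shut, up to 0.5 rad pushed outward (to the holder's +y). One nose over each fork overhangs the slot, from +y to 1.6 mm from its middle, 50 to 60 mm up, with a sloping top. A gauge pushed down opens it 0.04 to 0.12 rad (3 to 12 N in all), then it snaps shut over the gauge.
- jaw_hinge (a point): Middle of the jaw's hinge pin, at x = 0, y = 11.5, z = 16 mm in the holder's frame.
- plug_gauge: Double-ended plug gauge, 164 mm long, about 90 g, lying on the bench: ribbed square aluminium handle 42 x 16 x 16 mm, and at each end a steel pin 9 mm in diameter, 61 mm long. Origin: middle of the handle's underside; x along the gauge towards the red-ringed end, z up; the axis is 8 mm above the origin. Take it across the handle.
- gauge_mid (a point): Middle of the plug gauge, on its axis.
- red_ring (a point): Centre of the red ring (6 mm wide) on one pin of the plug gauge, on its axis, 70 mm from the middle along the gauge's x. The pin's top is 4.5 mm above it, 49.5 mm above the holder's underside when seated.
- loupe: Black eye loupe, round, 39 mm in diameter and 31 mm high, 40 g, standing on the bench. Origin at the centre of its underside, z up. It can be taken across its diameter.
- label_box: Cardboard label box, 89 (x) x 70 (y) x 51 mm high, standing between the loupe and the holder. Origin at the centre of its underside. To be left alone.
- finger_cots: White and blue box, 63 (x) x 95 (y) x 45 mm high, standing beside the label box. Origin at the centre of its underside. To be left alone.
- pen_blue: Blue capped pen, 10 x 140 x 11 mm (long along its y), lying near the holder. Origin at the middle of its underside. To be left alone.
Not all that is in view belongs to the job. There is more than one size of the loupe; the one meant has the size given above.

How it is judged:
By the outcome, as a careful person would: the job done as asked, in the order asked, and still so for the second after the job is handed in, while the arm keeps its last pose, push and grip.
It also fails if it takes over 66 s, if anything falls off the work surface, if the arm or the gripper's body presses on something with over 40 N, if the wrist force passes 120 N, or if a joint passes its speed limit or range.

## Working session

There is one attempt and no reset: what is moved stays moved. The work goes in short steps, Python scripts to look and compute and a shell command to move; the robot and the scene stay as the last step left them, time stands still between calls to the robot, and variables do not carry over. Pictures are saved under pics/ and viewed, at most 10 in all, crops included, and the job is handed in when it is done.

```bash
ls; mkdir -p pics; cat > h.py <<'E'
import numpy as np, cv2
from scipy.spatial.transform import Rotation as R
from workcell import manip
def snap(n):
    c=manip.get_calibration(n); p,d=manip.camera(n); return p,d,c
def w(c,d,u,v,z=None):
    "pixels->world; by depth, or on plane z"
    u=np.asarray(u,float);v=np.asarray(v,float)
    r=np.stack([(u-c['cx'])/c['fx'],-(v-c['cy'])/c['fy'],-np.ones_like(u)],-1)
    M=R.from_quat(c['orientation']).as_matrix(); o=np.array(c['xyz'])
    rw=r@M.T
    if z is None: t=d[np.round(v).astype(int),np.round(u).astype(int)]
    else: t=(z-o[2])/rw[...,2]
    return o+rw*np.asarray(t)[...,None]
def save(n,p): cv2.imwrite('pics/'+n+'.png',p[...,::-1])
E
python3 - <<'E'
from h import *
for n in ['scene','side']:
    p,d,c=snap(n); print(n,c)
    save(n,p)
    for t in ['clip_holder','plug_gauge','loupe','label_box','finger_cots','pen_blue']:
        for r in manip.trace(t,n)[:4]:
            m=r['pixels']; v,u=np.nonzero(m&(d>0)); 
            if len(u)<5: continue
            P=w(c,d,u,v); top=np.percentile(P[:,2],97)
            print(t,round(r['p'],2),np.round(r['box']),'med',np.round(np.median(P,0),3),'lo',np.round(np.percentile(P,3,0),3),'hi',np.round(np.percentile(P,97,0),3))
E
```

```text
pics
scene {'fx': 447.2315137208384, 'fy': 447.2315137208384, 'cx': 260.30657172776444, 'cy': 196.3473488118809, 'xyz': array([-0.45249849, -0.49480193,  0.49863489]), 'orientation': array([ 0.47992147, -0.28014719, -0.411875  ,  0.72218552])}
clip_holder 0.89 [192. 186. 237. 215.] med [0.43  0.168 0.013] lo [0.401 0.121 0.001] hi [0.478 0.214 0.054]
plug_gauge 0.92 [342. 222. 415. 242.] med [ 0.522 -0.257  0.01 ] lo [ 0.516 -0.332  0.001] hi [ 0.532 -0.182  0.017]
loupe 0.76 [317. 222. 344. 242.] med [ 0.422 -0.174  0.03 ] lo [ 0.411 -0.195  0.001] hi [ 0.462 -0.148  0.046]
loupe 0.66 [390. 242. 424. 274.] med [ 0.392 -0.355  0.034] lo [ 0.382 -0.377  0.003] hi [ 0.43  -0.328  0.046]
loupe 0.61 [356. 240. 373. 258.] med [ 0.402 -0.264  0.025] lo [ 0.394 -0.279  0.003] hi [ 0.424 -0.246  0.033]
label_box 0.76 [268. 188. 307. 222.] med [ 0.509 -0.026  0.045] lo [ 0.484 -0.043  0.006] hi [0.569 0.025 0.053]
finger_cots 0.83 [244. 204. 285. 241.] med [ 0.38  -0.024  0.036] lo [ 0.356 -0.046  0.003] hi [0.446 0.017 0.046]
finger_cots 0.27 [346. 223. 413. 242.] med [ 0.522 -0.267  0.011] 
[... 470 characters left out ...]
-0.18   0.001] hi [ 0.46  -0.136  0.045]
loupe 0.46 [280. 142. 298. 156.] med [ 0.409 -0.331  0.033] lo [ 0.386 -0.372  0.006] hi [ 0.434 -0.32   0.045]
loupe 0.43 [280. 156. 287. 167.] med [ 0.411 -0.245  0.024] lo [ 0.397 -0.27   0.002] hi [ 0.43  -0.238  0.032]
label_box 0.81 [221. 176. 254. 206.] med [0.527 0.028 0.042] lo [ 0.486 -0.032  0.002] hi [0.572 0.034 0.052]
finger_cots 0.8 [260. 182. 294. 201.] med [0.402 0.019 0.037] lo [ 0.36  -0.033  0.003] hi [0.448 0.025 0.046]
pen_blue 0.57 [181. 264. 182. 307.] med [0.547 0.424 0.007] lo [ 0.526  0.354 -0.002] hi [0.576 0.475 0.011]
pen_blue 0.53 [254. 210. 259. 236.] med [0.426 0.207 0.051] lo [0.418 0.143 0.016] hi [0.446 0.212 0.058]
```

```bash
python3 -c "
import cv2,numpy as np
a=cv2.imread('pics/scene.png');cv2.imwrite('pics/scene2.png',cv2.resize(a,(800,600)))"
```

```text
(no output)
```

View pics/scene2.png

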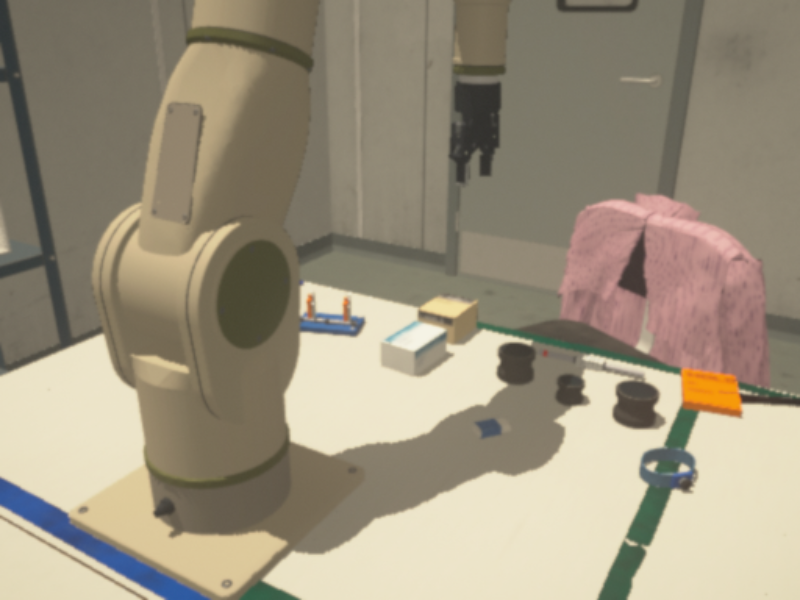

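The scene picture shows three black loupes, at about (516,362), (570,388) and (636,402) in the 800 px picture. The gauge is at (590,362) with its red ring near (545,353), the blue holder at (332,318) and the two boxes at (415,348) and (448,318). From depth, the loupe candidates are:
- A, pixel (330,232): 46 mm high.
- B, pixel (365,249): about 32 mm high.
- C, pixel (407,258): 46 mm high.

B matches the description, and I'll check it in a close crop.

```bash
python3 - <<'E'
from h import *
o=manip.get_obs(); print(o['position'],np.round(R.from_quat(o['ee_rot']).as_matrix(),3),manip.tip_reach,o['clock'])
c=manip.get_calibration('wrist');print(c, np.round(R.from_quat(c['orientation']).as_matrix(),3))
E
```

```text
[6.25014839e-01 1.18343593e-05 2.45336834e-01] [[-0.  1.  0.]
 [ 1.  0.  0.]
 [ 0.  0. -1.]] 0.014 0.7
{'fx': 341.3962846248822, 'fy': 341.3962846248822, 'cx': 257.99295223484916, 'cy': 189.81598278804256, 'xyz': array([0.62510486, 0.07145647, 0.37365906]), 'orientation': array([-1.43924275e-01, -2.04695258e-04,  1.78989867e-04,  9.89588667e-01])} [[ 1.    -0.    -0.   ]
 [ 0.     0.959  0.285]
 [ 0.    -0.285  0.959]]
```

```bash
python3 -m pendant '[[-0.6,-0.25,0,0,0,0,1],[-1.5,-0.6,0,0,0,0,1],[-2.4,-1.0,0,0,0,0,1],[-3.3,-1.4,0,0,0,0,1],[-4.2,-1.8,0,0,0,0,1],[-4.8,-2.1,0,0,0,0,1],[-5.2,-2.2,0,0,0,0,1],[-5.2,-2.2,0,0,0,0,1],[-5.2,-2.2,0,0,0,0,1],[-5.2,-2.2,0,0,0,0,1]]' 40
cat > look.py <<'E'
from h import *
import sys
o=manip.get_obs(); p,d,c=snap('wrist'); print('TCP',np.round(o['position'],4),'t',o['clock'])
save(sys.argv[1],p); np.savez('last.npz',p=p,d=d,**c)
for t in sys.argv[2:]:
    for r in manip.trace(t,'wrist')[:4]:
        v,u=np.nonzero(r['pixels']&(d>0))
        if len(u)<5: continue
        P=w(c,d,u,v)
        print(t,round(r['p'],2),np.round(r['box']),'med',np.round(np.median(P,0),4),'lo',np.round(np.percentile(P,2,0),4),'hi',np.round(np.percentile(P,98,0),4))
        if t=='plug_gauge':
            (a,b),s,an=cv2.minAreaRect(P[:,:2].astype(np.float32)*1000); print(' rect',a,b,s,an)
E
python3 look.py w1 plug_gauge loupe
python3 - <<'E'
from h import *
for t in ['gauge_mid','red_ring']:
  for r in manip.tip_of(t,'wrist')[:2]:
    z=np.load('last.npz'); c={k:z[k] for k in ['fx','fy','cx','cy','xyz','orientation']}
    print(t,r['p'],r['pixel'],w(c,None,*r['pixel'],z=.008))
E
```

```text
clock: 1.95
position: [0.5156, -0.2586, 0.2453]
ee_rot: [0.706, 0.708, 0.0, -0.0]
ft_force: [-1.3, -0.0, -0.2]
grip_width: 0.999
grasp_force: 0.0
TCP [ 0.5156 -0.2586  0.2453] t 1.95
plug_gauge 0.63 [260.  76. 275. 225.] med [ 0.5261 -0.2527  0.0122] lo [ 5.187e-01 -3.332e-01 -2.000e-04] hi [ 0.5342 -0.1789  0.0168]
 rect 526.361083984375 -257.0576171875 (16.658540725708008, 164.02513122558594) 0.3588123321533203
loupe 0.96 [137. 140. 182. 181.] med [ 0.4172 -0.2585  0.0304] lo [ 0.3974 -0.2777  0.0011] hi [ 0.433  -0.2421  0.0322]
loupe 0.96 [143.  34. 212.  97.] med [ 0.4417 -0.1679  0.0442] lo [ 0.4145 -0.1932  0.0091] hi [ 0.4666 -0.1435  0.0459]
loupe 0.81 [131. 208. 195. 275.] med [ 0.418  -0.3405  0.0437] lo [ 3.86e-01 -3.76e-01 -3.00e-04] hi [ 0.4375 -0.3242  0.0458]
gauge_mid 0.67 [269.3, 153.6] [ 0.5281127  -0.25476406  0.008     ]
red_ring 0.69 [265.7, 84.9] [ 0.52358561 -0.18364845  0.008     ]
```

View pics/w1.png

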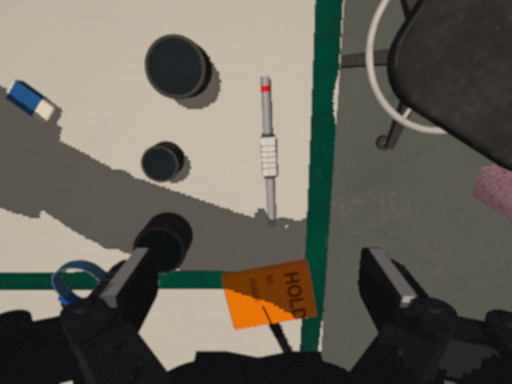

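The wrist picture shows the gauge upright at (268,150) with its red ring at (266,87). The small loupe B is at (162,161) between the two bigger ones at (178,67) and (163,242). I'll fit the gauge axis and crop the loupe.

```bash
python3 - <<'E'
from h import *
z=np.load('last.npz'); c={k:z[k] for k in ['fx','fy','cx','cy','xyz','orientation']}; p,d=z['p'],z['d']
v,u=np.mgrid[70:230,250:290]; P=w(c,d,u.ravel(),v.ravel()); P=P[(P[:,2]>.006)&(P[:,2]<.03)&(d[v,u].ravel()>0)]
print(np.polyfit(P[:,1],P[:,0],1), 'x at mid', np.polyval(np.polyfit(P[:,1],P[:,0],1),-.257), P[:,1].min(),P[:,1].max())
H=P[P[:,2]>.0135]; print('handle y',np.percentile(H[:,1],[2,98]),np.percentile(H[:,0],[2,98]))
v,u=np.mgrid[130:190,130:190]; P=w(c,d,u.ravel(),v.ravel()); P=P[(P[:,2]>.024)]
print('loupe',P[:,:2].min(0),P[:,:2].max(0),np.median(P,0),P[:,2].max()); print(cv2.minEnclosingCircle(P[:,:2].astype(np.float32)))
save('loupe',cv2.resize(p[20:290,110:290],None,fx=2.2,fy=2.2))
E
```

```text
[-0.05714685  0.51170464] x at mid 0.5263913794616416 -0.3379773923760626 -0.17501874863148761
handle y [-0.27796705 -0.23395756] [0.51896304 0.53412631]
loupe [ 0.39450124 -0.27995278] [ 0.5155487  -0.18721839] [ 0.41508133 -0.26025779  0.03061226] 0.3736273330233253
((0.45693323016166687, -0.22920751571655273), 0.07220311462879181)
```

View pics/loupe.png

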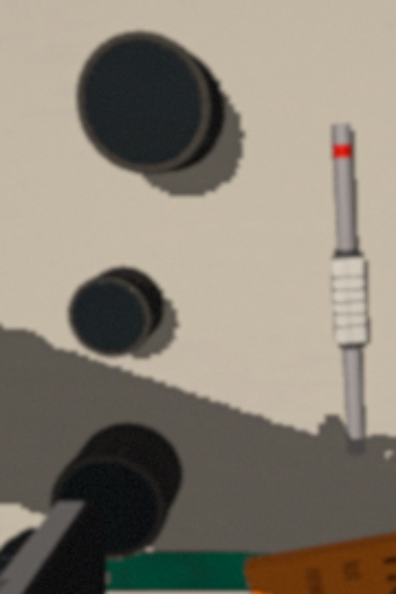

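The crop confirms that the middle loupe, at crop (110,315), is the small one. Now I'll lower over the gauge.

```bash
python3 -m pendant '[[0.07,0.23,0.6,0,0,-0.41,0.1],[0.07,0.23,1.5,0,0,-0.41,0.1],[0.07,0.23,2.4,0,0,-0.41,0.1],[0.07,0.23,3.2,0,0,-0.41,0.1],[0.07,0.23,3.8,0,0,-0.41,0.1],[0.07,0.23,4.2,0,0,-0.41,0.1],[0.07,0.23,4.4,0,0,-0.41,0.1],[0.07,0.23,4.5,0,0,-0.41,0.1],[0.07,0.23,4.55,0,0,-0.41,0.1],[0.07,0.23,4.55,0,0,-0.41,0.1]]' 40
python3 -m pendant '[[0,0,0,0,0,0,-0.5],[0,0,0,0,0,0,-0.7],[0,0,0,0,0,0,-1],[0,0,0,0,0,0,-1],[0,0,0,0,0,0,-1],[0,0,0,0,0,0,-1],[0,0,0,0,0,0,-1],[0,0,0,0,0,0,-1],[0,0,0,0,0,0,-1],[0,0,0,0,0,0,-1]]' 60
```

```text
clock: 3.45
position: [0.5269, -0.2566, 0.0183]
ee_rot: [0.687, 0.727, 0.0, 0.0]
ft_force: [0.1, 0.3, -1.1]
grip_width: 0.554
grasp_force: 0.0
clock: 4.7
position: [0.5268, -0.2566, 0.0184]
ee_rot: [0.687, 0.727, 0.0, 0.0]
ft_force: [-1.9, 0.5, 4.6]
grip_width: 0.166
grasp_force: 59.0
```

```bash
python3 -m pendant '[[0,0,-0.4,0,0,0,-1],[0,0,-1.2,0,0,0,-1],[0,0,-2.2,0,0,0,-1],[0.5,-0.1,-3.2,0,0,0,-1],[1.2,-0.22,-4,0,0,0,-1],[2,-0.37,-4.4,0,0,0,-1],[3,-0.55,-4.6,0,0,0,-1],[4,-0.75,-4.6,0,0,0,-1],[5,-0.93,-4.6,0,0,0,-1],[5.6,-1.03,-4.6,0,0,0,-1]]'
python3 -m pendant '[[0.6,-0.1,0,0,0,0,-1],[1.1,-0.2,0,0,0,0,-1],[1.5,-0.27,0,0,0,0,-1],[1.6,-0.3,0,0,0,0,-1],[1.6,-0.3,0,0,0,0,-1],[1.6,-0.3,0,0,0,0,-1],[1.6,-0.3,0,0,0,0,-1],[1.6,-0.3,0,0,0,0,-1],[1.6,-0.3,0,0,0,0,-1],[1.6,-0.3,0,0,0,0,-1]]'
python3 look.py w2 clip_holder jaw plug_gauge pen_blue
```

```text
clock: 5.95
position: [0.4582, 0.0225, 0.2491]
ee_rot: [0.686, 0.728, 0.0, 0.001]
ft_force: [0.6, -0.1, -1.0]
grip_width: 0.168
grasp_force: 58.8
clock: 7.2
position: [0.4395, 0.0991, 0.2478]
ee_rot: [0.687, 0.727, 0.0, 0.0]
ft_force: [0.5, 0.2, -0.6]
grip_width: 0.166
grasp_force: 58.8
TCP [0.4395 0.0991 0.2478] t 7.2
clip_holder 0.94 [218.  18. 309. 136.] med [0.4485 0.1915 0.0118] lo [0.401  0.1312 0.0098] hi [0.4811 0.2319 0.0583]
jaw 0.78 [232.  40. 275. 123.] med [0.4219 0.2026 0.0526] lo [0.4135 0.144  0.0159] hi [0.45   0.2134 0.0604]
plug_gauge 0.67 [237.  61. 275. 351.] med [0.438  0.118  0.2418] lo [0.4314 0.0514 0.2373] hi [0.4462 0.1783 0.246 ]
 rect 442.03228759765625 26.21502685546875 (33.223663330078125, 342.1717529296875) 4.813698768615723
```

View pics/w2.png

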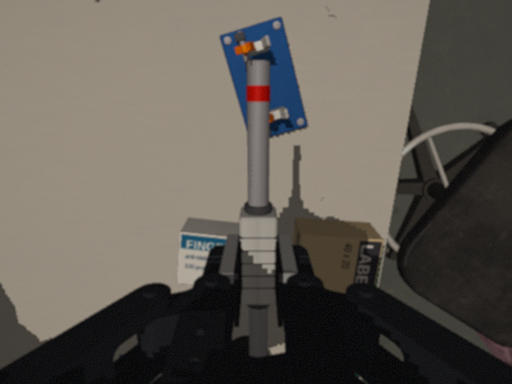

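The picture shows the blue holder at (263,78), its orange jaw on the left (world -x) side at (250,47) and (268,117), and its long axis leaning left at the top. The gauge is held with its ring forward at (258,93), and the boxes are at (205,250) and (340,255). Next I'll fit the base rectangle.

```bash
cat > hold.py <<'E'
from h import *
z=np.load('last.npz'); c={k:z[k] for k in ['fx','fy','cx','cy','xyz','orientation']}; p,d=z['p'],z['d']
hsv=cv2.cvtColor(p,cv2.COLOR_RGB2HSV)
v,u=np.mgrid[0:384,0:512]; P=w(c,d,u.ravel(),v.ravel()).reshape(384,512,3)
near=(abs(P[...,0]-.443)<.09)&(abs(P[...,1]-.18)<.1)&(d>0)
m=near&(abs(P[...,2]-.012)<.004)&(hsv[...,0]>95)&(hsv[...,0]<130)&(hsv[...,1]>90)
B=P[m]; (a,b),s,an=cv2.minAreaRect((B[:,:2]*1000).astype(np.float32)); print('base',a,b,s,an,np.median(B[:,2]))
Rz=np.deg2rad(an if s[1]>s[0] else an-90)  # angle of long axis from world +y
print('yaw from +y deg',np.rad2deg(Rz))
ex=np.array([-np.sin(Rz),np.cos(Rz)]); ey=np.array([-np.cos(Rz),-np.sin(Rz)])
q=P[...,:2]-np.array([a,b])/1000
hx,hy=q@ex,q@ey
t=near&(P[...,2]>.052)&(P[...,2]<.066)
for s0 in (-1,1):
  k=t&(abs(hx-s0*.032)<.008)
  org=k&(hsv[...,0]<18)&(hsv[...,1]>120)
  g=k&~org
  for n,M in (('orange',org),('grey',g)):
    if M.sum()>3: print(s0,n,M.sum(),'hx',np.round(np.percentile(hx[M],[3,97])*1000,1),'hy',np.round(np.percentile(hy[M],[3,50,97])*1000,1))
E
python3 hold.py; python3 -c "
from h import *
z=np.load('last.npz');save('c2',cv2.resize(z['p'][5:150,200:330],None,fx=4,fy=4,interpolation=2))"
```

```text
base 442.1072998046875 176.90245056152344 (62.16239547729492, 108.61035919189453) 19.11968421936035 0.011577145224846985
yaw from +y deg 19.11968421936035
-1 orange 24 hx [-34.5 -29. ] hy [2.7 4.1 6.3]
-1 grey 64 hx [-34.8 -27.5] hy [-11.1  -8.2   5.3]
1 orange 128 hx [29.  35.2] hy [ 3.   8.9 18.5]
1 grey 86 hx [28.6 36. ] hy [-11.1  -8.   19.1]
```

View pics/c2.png

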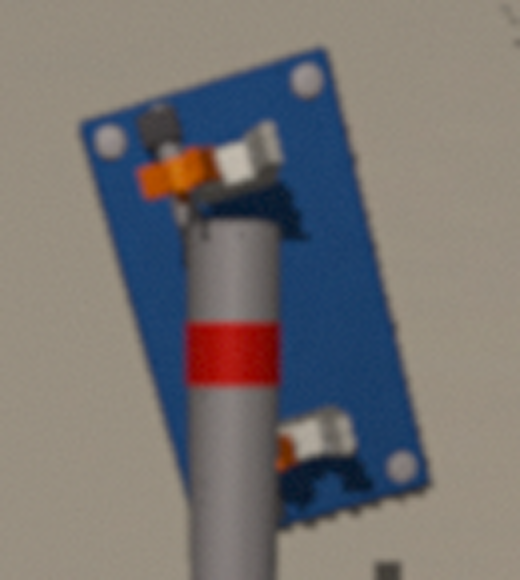

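```bash
python3 -m pendant '[[0.5,0.05,0.2,0,0,-0.5,-1],[1,0.1,0.6,0,0,-1,-1],[1.4,0.14,1.2,0,0,-1.5,-1],[1.55,0.14,1.8,0,0,-1.98,-1],[1.55,0.14,2.4,0,0,-1.98,-1],[1.55,0.14,2.8,0,0,-1.98,-1],[1.55,0.14,3.05,0,0,-1.98,-1],[1.55,0.14,3.15,0,0,-1.98,-1],[1.55,0.14,3.15,0,0,-1.98,-1],[1.55,0.14,3.15,0,0,-1.98,-1]]' 80
python3 look.py w3; python3 hold.py; python3 - <<'E'
from h import *
import hold as H
z=H.P[...,2]; hx,hy=H.hx,H.hy
o=manip.get_obs(); q=np.array(o['position'][:2])-np.array([H.a,H.b])/1000; print('TCP in holder',q@H.ex,q@H.ey)
for lo,hi in ((.025,.04),(.04,.055),(.055,.07),(.07,.085)):
  k=(z>.07)&(z<.1)&(hx>lo)&(hx<hi)&(abs(hy)<.02)&(H.d>0)
  if k.sum()>5: print(lo,'pin hy',np.round(np.percentile(hy[k],[3,50,97])*1000,2),'z top',np.percentile(z[k],97))
k=(z>.07)&(z<.1)&(abs(hy)<.01)&(hx>0); print('tip hx',np.percentile(hx[k],99.5))
r=(H.hsv[...,1]>180)&((H.hsv[...,0]<6)|(H.hsv[...,0]>174))&(z>.07)&(z<.11)&(abs(hy)<.01)
print('ring',r.sum(),hx[r].mean(),hy[r].mean())
p=H.p.copy(); save('w3b',cv2.resize(p,(800,600)))
E
```

```text
clock: 8.7
position: [0.4425, 0.1772, 0.091]
ee_rot: [0.58, 0.815, 0.001, 0.0]
ft_force: [0.4, 0.2, -0.9]
grip_width: 0.157
grasp_force: 83.3
TCP [0.4425 0.1772 0.091 ] t 8.7
base 438.05084228515625 188.64990234375 (62.57189178466797, 85.46098327636719) 19.241954803466797 0.011619118067947548
yaw from +y deg 19.241954803466797
base 438.05084228515625 188.64990234375 (62.57189178466797, 85.46098327636719) 19.241954803466797 0.011619118067947548
yaw from +y deg 19.241954803466797
TCP in holder -0.012402857276738455 -0.0004169858961940644
0.025 pin hy [-4.44  0.04  4.13] z top 0.08538714467499091
0.04 pin hy [-4.34  0.01  4.3 ] z top 0.08545044765704998
0.055 pin hy [-4.25 -0.02  4.2 ] z top 0.08563064196394145
tip hx 0.06898623906026544
ring 326 0.057417202387472714 -0.00022073417077434125
```

View pics/w3b.png

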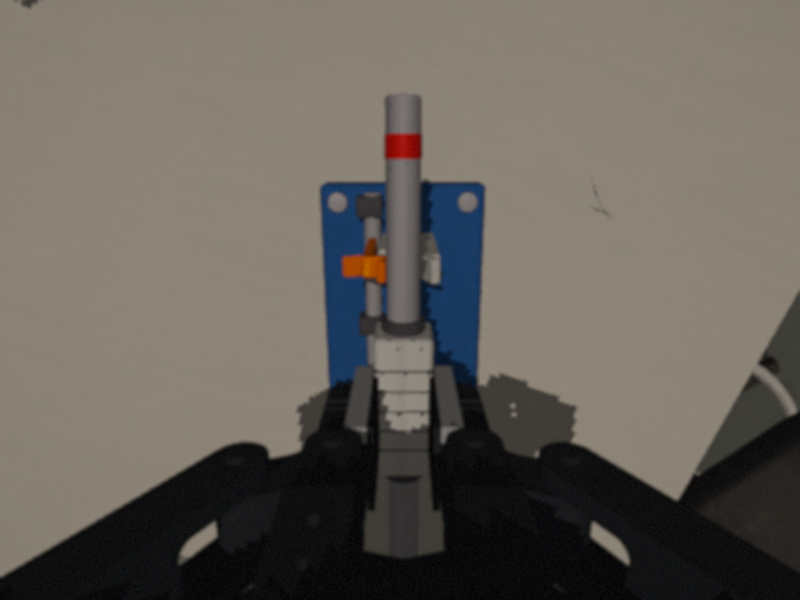

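The gauge is centred over the slots (hy 0.0 mm, end to end within 1 mm) and level, so I'll push down.

```bash
python3 -m pendant '[[0,0,0.1,0,0,0,-1],[0,0,0.2,0,0,0,-1],[0,0,0.3,0,0,0,-1],[0,0,0.38,0,0,0,-1],[0,0,0.46,0,0,0,-1],[0,0,0.54,0,0,0,-1],[0,0,0.62,0,0,0,-1],[0,0,0.68,0,0,0,-1],[0,0,0.72,0,0,0,-1],[0,0,0.74,0,0,0,-1]]'
python3 -m pendant '[[0,0,0.0,0,0,0,-1],[0,0,0,0,0,0,-1],[0,0,0,0,0,0,-1],[0,0,0,0,0,0,-1],[0,0,0,0,0,0,-1],[0,0,0,0,0,0,-1],[0,0,0,0,0,0,-1],[0,0,0,0,0,0,-1],[0,0,0,0,0,0,-1],[0,0,0,0,0,0,-1]]'
```

```text
clock: 10.0
position: [0.4417, 0.1768, 0.0549]
ee_rot: [0.58, 0.815, -0.001, -0.0]
ft_force: [-13.6, -7.2, 38.6]
grip_width: 0.157
grasp_force: 88.3
clock: 11.25
position: [0.4417, 0.1768, 0.055]
ee_rot: [0.58, 0.815, -0.001, -0.0]
ft_force: [-11.3, -5.7, 30.9]
grip_width: 0.159
grasp_force: 87.4
```

```bash
python3 -m pendant '[[0,0,0,0,0,0,-0.6],[0,0,0,0,0,0,-0.4],[0,0,0,0,0,0,-0.2],[0,0,0,0,0,0,-0.2],[0,0,0,0,0,0,-0.2],[0,0,-0.2,0,0,0,-0.2],[0,0,-0.6,0,0,0,-0.2],[0,0,-1,0,0,0,-0.2],[0,0,-1.3,0,0,0,-0.2],[0,0,-1.4,0,0,0,-0.2]]' 40
python3 -m pendant '[[0,0,-0.4,0,0,0,0],[-0.4,0,-1,0,0,0,0],[-0.8,0,-1.6,0,0,0,0],[-1.2,0,-2.0,0,0,0,0],[-1.6,0,-2.2,0,0,0,0],[-1.6,0,-2.2,0,0,0,0],[-1.6,0,-2.2,0,0,0,0],[-1.6,0,-2.2,0,0,0,0],[-1.6,0,-2.2,0,0,0,0],[-1.6,0,-2.2,0,0,0,0]]'
python3 look.py w4; python3 - <<'E'
from h import *
import hold as H
z=H.P[...,2]; hx,hy=H.hx,H.hy
for a,b in ((-.08,-.06),(-.06,-.04),(.04,.06),(.06,.085)):
  k=(z>.03)&(hx>a)&(hx<b)&(abs(hy)<.015)&(H.d>0)
  if k.sum()>5: print(a,'pin hy',np.round(np.percentile(hy[k],[3,50,97])*1000,2),'z top',np.percentile(z[k],97))
r=(H.hsv[...,1]>180)&((H.hsv[...,0]<6)|(H.hsv[...,0]>174))&(z>.03)&(z<.11)&(abs(hy)<.012)&(hx>.045)
C=H.P[r]; print('ring world',r.sum(),C.mean(0),(C.min(0)+C.max(0))/2,'hx hy',hx[r].mean(),hy[r].mean())
v,u=np.nonzero(r); p=H.p; cy,cx=int(v.mean()),int(u.mean())
save('w4b',cv2.resize(p[max(0,cy-20):cy+200,max(0,cx-100):cx+140],None,fx=2.7,fy=2.7,interpolation=2))
E
```

```text
clock: 12.5
position: [0.4426, 0.1771, 0.1245]
ee_rot: [0.58, 0.815, 0.001, 0.001]
ft_force: [0.2, -0.7, -1.1]
grip_width: 0.404
grasp_force: 0.0
clock: 13.75
position: [0.4681, 0.1016, 0.2332]
ee_rot: [0.58, 0.815, -0.0, -0.0]
ft_force: [0.2, -1.4, -0.1]
grip_width: 0.502
grasp_force: 0.0
TCP [0.4681 0.1016 0.2332] t 13.75
base 442.1026611328125 177.04678344726562 (62.110076904296875, 108.62669372558594) 19.18359375 0.011604484134912774
yaw from +y deg 19.183593750000004
-1 orange 124 hx [-34.8 -28.4] hy [ 3.   9.2 18.9]
-1 grey 76 hx [-35.1 -28.1] hy [-11.   -7.9  17.8]
1 orange 152 hx [28.7 34.9] hy [ 2.8  8.6 18.6]
1 grey 95 hx [28.4 35.7] hy [-11.1  -7.9  19.5]
-0.08 pin hy [-14.41  -0.29  14.41] z top 0.30751187313109274
-0.06 pin hy [-3.35  0.36  4.97] z top 0.05000580481356619
0.04 pin hy [-3.03  1.16  5.38] z top 0.05008772855585468
0.06 pin hy [-2.98  1.15  5.3 ] z top 0.0496719874121481<stdin>:8: RuntimeWarning: Mean of empty slice.
  ret = um.true_divide(
Traceback (most recent call last):
ValueError: zero-size array to reduction operation minimum which has no identity
```

Both ends have their tops at 50 mm and the noses are back at the same place, so the gauge is seated. The ring wasn't detected, so I'll check the frame.

```bash
python3 - <<'E'
from h import *
import hold as H
z=H.P[...,2]; hx,hy=H.hx,H.hy
k=(z>.03)&(z<.07)&(abs(hy)<.012)&(H.d>0); print('gauge hx',hx[k].min(),hx[k].max()); v,u=np.nonzero(k); print(v.min(),u[v==v.min()].mean())
for r in manip.tip_of('red_ring','wrist')[:2]: print(r['p'],r['pixel'])
save('w4b',cv2.resize(H.p[0:230,150:400],None,fx=2.5,fy=2.5,interpolation=2))
E
```

```text
base 442.1026611328125 177.04678344726562 (62.110076904296875, 108.62669372558594) 19.18359375 0.011604484134912774
yaw from +y deg 19.183593750000004
-1 orange 124 hx [-34.8 -28.4] hy [ 3.   9.2 18.9]
-1 grey 76 hx [-35.1 -28.1] hy [-11.   -7.9  17.8]
1 orange 152 hx [28.7 34.9] hy [ 2.8  8.6 18.6]
1 grey 95 hx [28.4 35.7] hy [-11.1  -7.9  19.5]
gauge hx -0.2348159004196828 0.06172190505714518
0 257.0
```

View pics/w4b.png

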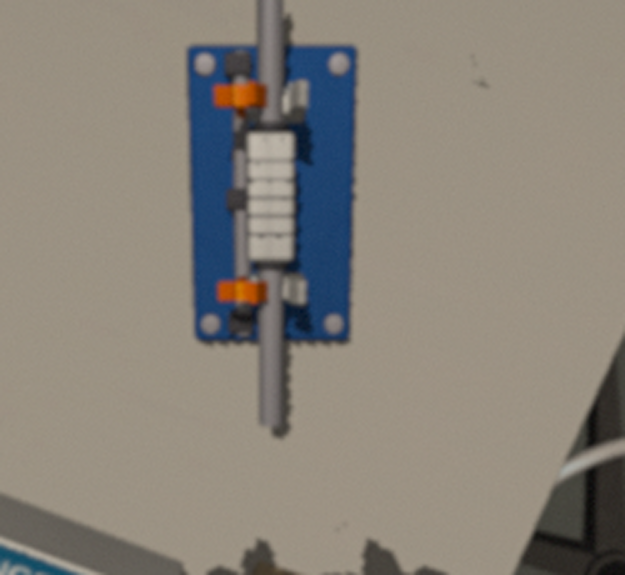

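The picture shows the gauge lying in both forks, with the orange noses over the pin at (240,96) and (242,291). The red-ringed end runs off the top of the frame. I'll take one step forward to measure the ring.

```bash
python3 -m pendant '[[0.4,0,0,0,0,0,0],[0.8,0,0,0,0,0,0],[1.2,0,0,0,0,0,0],[1.6,0,0,0,0,0,0],[1.6,0,0,0,0,0,0],[1.6,0,0,0,0,0,0],[1.6,0,0,0,0,0,0],[1.6,0,0,0,0,0,0],[1.6,0,0,0,0,0,0],[1.6,0,0,0,0,0,0]]'
python3 look.py w5; python3 - <<'E'
from h import *
import hold as H
z=H.P[...,2]; hx,hy=H.hx,H.hy
for a,b in ((-.065,-.05),(-.05,-.04),(.04,.06),(.06,.085)):
  k=(z>.03)&(z<.07)&(hx>a)&(hx<b)&(abs(hy)<.015)&(H.d>0)
  if k.sum()>5: print(a,'pin hy',np.round(np.percentile(hy[k],[3,50,97])*1000,2),'z top',np.percentile(z[k],97))
r=(H.hsv[...,1]>150)&((H.hsv[...,0]<6)|(H.hsv[...,0]>174))&(z>.03)&(z<.11)&(abs(hy)<.012)&(hx>.045)
C=H.P[r]; print('ring world',r.sum(),C.mean(0),(C.min(0)+C.max(0))/2,'hx hy',hx[r].mean(),hy[r].mean())
E
```

```text
clock: 15.1
position: [0.4421, 0.1768, 0.2333]
ee_rot: [0.58, 0.815, 0.0, 0.0]
ft_force: [0.0, 0.7, -0.5]
grip_width: 0.497
grasp_force: 0.0
TCP [0.4421 0.1768 0.2333] t 15.1
base 442.0668640136719 177.50625610351562 (61.794857025146484, 108.01203918457031) 19.25339698791504 0.01161052862010764
yaw from +y deg 19.25339698791504
-1 orange 109 hx [-35.3 -28.6] hy [ 3.2  9.  18.5]
-1 grey 69 hx [-35.5 -28. ] hy [-10.9  -8.1  19.5]
1 orange 128 hx [28.7 35.1] hy [ 2.9  9.3 19.1]
1 grey 60 hx [28.4 35.8] hy [-10.4  -7.8  -5.2]
-0.065 pin hy [-2.56  1.4   5.41] z top 0.05000063563328555
-0.05 pin hy [-2.55  1.37  5.31] z top 0.049692071793627786
0.04 pin hy [-3.44  1.07  4.72] z top 0.0498223030663657
0.06 pin hy [-3.41  1.03  5.48] z top 0.05008620575250497
ring world 50 [0.41894094 0.24239418 0.04873259] [0.41919488 0.24240796 0.0484495 ] hx hy 0.06888440371897417 0.0004359069231808196
```

The ring is at (0.4187, 0.2423) with its top at 49.5 mm, and the gauge is still seated. Next is the loupe at (0.415, -0.260).

```bash
python3 -m pendant '[[-0.4,-0.17,0,0,0,0,0.3],[-1.2,-0.5,0,0,0,0,0.3],[-2.1,-0.88,0,0,0,0,0.3],[-3,-1.25,0,0,0,0,0.3],[-3.9,-1.63,0,0,0,0,0.3],[-4.8,-2,0,0,0,0,0.3],[-5.7,-2.38,0,0,0,0,0.3],[-6.6,-2.76,0,0,0,0,0.3],[-7.3,-3.05,0,0,0,0,0.3],[-7.5,-3.14,0,0,0,0,0.3]]'
python3 -m pendant '[[-0.3,-0.12,0,0,0,0,0.4],[-0.58,-0.24,0.2,0,0,0,0.4],[-0.58,-0.24,0.7,0,0,0,0.4],[-0.58,-0.24,1.3,0,0,0,0.4],[-0.58,-0.24,1.8,0,0,0,0.4],[-0.58,-0.24,2.1,0,0,0,0.4],[-0.58,-0.24,2.1,0,0,0,0.4],[-0.58,-0.24,2.1,0,0,0,0.4],[-0.58,-0.24,2.1,0,0,0,0.4],[-0.58,-0.24,2.1,0,0,0,0.4]]'
python3 look.py w6 loupe; python3 - <<'E'
from h import *
z=np.load('last.npz'); c={k:z[k] for k in ['fx','fy','cx','cy','xyz','orientation']}; p,d=z['p'],z['d']
v,u=np.mgrid[0:384,0:512]; P=w(c,d,u.ravel(),v.ravel()); P=P[(d.ravel()>0)&(np.hypot(P[:,0]-.415,P[:,1]+.26)<.03)&(P[:,2]>.022)&(P[:,2]<.04)]
print(len(P),cv2.minEnclosingCircle((P[:,:2]*1000).astype(np.float32)),np.percentile(P[:,2],[50,97]))
save('w6b',cv2.resize(p,(700,525)))
E
```

```text
clock: 16.4
position: [0.416, -0.2311, 0.2333]
ee_rot: [0.581, 0.814, -0.0, 0.0]
ft_force: [0.2, 0.4, 0.3]
grip_width: 0.647
grasp_force: 0.0
clock: 17.65
position: [0.4151, -0.2603, 0.1289]
ee_rot: [0.58, 0.815, 0.0, 0.001]
ft_force: [-0.9, -0.3, -0.7]
grip_width: 0.7
grasp_force: 0.0
TCP [ 0.4151 -0.2603  0.1289] t 17.65
loupe 0.84 [226. 162. 284. 222.] med [ 0.413  -0.2584  0.0306] lo [ 0.3962 -0.2788  0.0031] hi [ 0.4313 -0.2425  0.032 ]
loupe 0.76 [178. 247. 254. 344.] med [ 0.4107 -0.3409  0.044 ] lo [ 0.3898 -0.3764  0.0035] hi [ 0.4349 -0.3246  0.0455]
loupe 0.65 [296.  25. 391. 120.] med [ 0.4375 -0.1685  0.0444] lo [ 0.4128 -0.1934  0.0118] hi [ 0.4639 -0.1438  0.0459]
2409 ((414.192626953125, -261.27593994140625), 19.664775848388672) [0.03067857 0.03192623]
```

View pics/w6b.png

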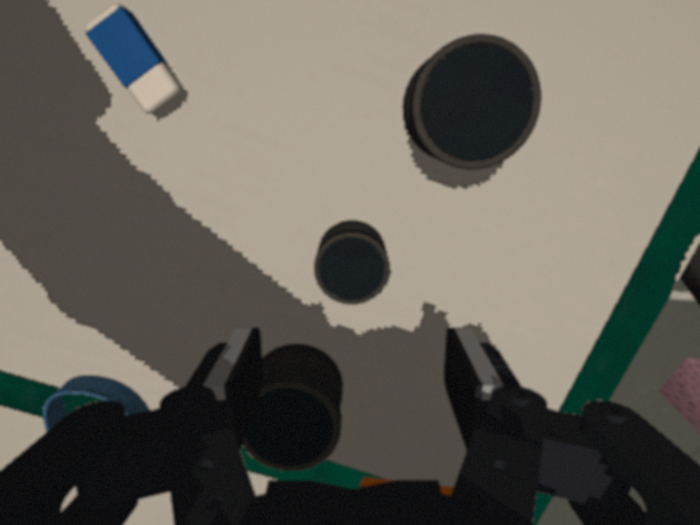

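The picture shows the small loupe at (352,262), between the fingertips and clear of the larger loupes at (475,100) and (293,410). I'll lower and grip.

```bash
python3 -m pendant '[[-0.01,-0.02,0.3,0,0,0,0.4],[-0.01,-0.02,0.8,0,0,0,0.4],[-0.01,-0.02,1.3,0,0,0,0.4],[-0.01,-0.02,1.7,0,0,0,0.4],[-0.01,-0.02,2.0,0,0,0,0.4],[-0.01,-0.02,2.15,0,0,0,0.4],[-0.01,-0.02,2.21,0,0,0,0.4],[-0.01,-0.02,2.21,0,0,0,0.4],[-0.01,-0.02,2.21,0,0,0,0.4],[-0.01,-0.02,2.21,0,0,0,0.4]]' 30
python3 -m pendant '[[0,0,0,0,0,0,0.1],[0,0,0,0,0,0,0],[0,0,0,0,0,0,-0.2],[0,0,0,0,0,0,-0.4],[0,0,0,0,0,0,-0.4],[0,0,0,0,0,0,-0.4],[0,0,0,0,0,0,-0.4],[0,0,0,0,0,0,-0.4],[0,0,0,0,0,0,-0.4],[0,0,0,0,0,0,-0.4]]' 30
```

```text
clock: 19.0
position: [0.4142, -0.2611, 0.0182]
ee_rot: [0.58, 0.815, 0.0, 0.0]
ft_force: [0.4, 0.1, -0.1]
grip_width: 0.698
grasp_force: 0.0
clock: 20.25
position: [0.4141, -0.261, 0.018]
ee_rot: [0.58, 0.815, 0.0, 0.0]
ft_force: [-1.2, 0.1, 6.7]
grip_width: 0.44
grasp_force: 30.2
```

```bash
python3 -m pendant '[[0,0,-0.3,0,0,0,-0.4],[0,0,-0.9,0,0,0,-0.4],[0,0,-1.7,0,0,0,-0.4],[0,0,-2.5,0,0,0,-0.4],[0.4,0.2,-3,0,0,0,-0.4],[1.1,0.57,-3.2,0,0,0,-0.4],[1.9,1,-3.2,0,0,0,-0.4],[2.8,1.45,-3.2,0,0,0,-0.4],[3.7,1.92,-3.2,0,0,0,-0.4],[4.54,2.36,-3.2,0,0,0,-0.4]]' 40
python3 -m pendant '[[0.9,0.19,0,0,0,0,-0.4],[1.8,0.38,0,0,0,0,-0.4],[2.7,0.56,0,0,0,0,-0.4],[3.5,0.73,0,0,0,0,-0.4],[4.2,0.88,0,0,0,0,-0.4],[4.7,0.98,0,0,0,0,-0.4],[4.94,1.03,0,0,0,0,-0.4],[4.94,1.03,0,0,0,0,-0.4],[4.94,1.03,0,0,0,0,-0.4],[4.94,1.03,0,0,0,0,-0.4]]'
python3 look.py w7 loupe
python3 - <<'E'
from h import *
from h import *
for n in ['side','scene']:
    p,d,c=snap(n)
    for t in ['loupe','plug_gauge']:
        for r in manip.trace(t,n)[:4]:
            v,u=np.nonzero(r['pixels']&(d>0)); P=w(c,d,u,v)
            print(n,t,round(r['p'],2),np.round(np.median(P,0),3),np.round(np.percentile(P,3,0),3),np.round(np.percentile(P,97,0),3))
E
```

```text
clock: 21.5
position: [0.4511, -0.0062, 0.1788]
ee_rot: [0.58, 0.815, 0.0, 0.001]
ft_force: [1.6, -0.9, -0.1]
grip_width: 0.436
grasp_force: 40.2
clock: 22.75
position: [0.4192, 0.2414, 0.1779]
ee_rot: [0.58, 0.814, -0.0, 0.0]
ft_force: [0.4, 0.5, -1.3]
grip_width: 0.438
grasp_force: 40.2
TCP [0.4192 0.2414 0.1779] t 22.75
loupe 0.9 [206. 210. 304. 326.] med [0.4175 0.2456 0.1902] lo [0.4008 0.2232 0.1618] hi [0.4362 0.2598 0.1915]
side loupe 0.46 [ 0.407 -0.328  0.029] [ 0.387 -0.359  0.003] [ 0.428 -0.319  0.045]
side plug_gauge 0.68 [0.435 0.207 0.048] [0.415 0.135 0.017] [0.459 0.257 0.055]
side plug_gauge 0.37 [0.422 0.208 0.05 ] [0.415 0.147 0.014] [0.446 0.223 0.058]
scene loupe 0.97 [ 0.422 -0.175  0.034] [ 0.412 -0.195  0.004] [ 0.46  -0.149  0.046]
scene loupe 0.58 [0.44  0.174 0.047] [ 0.423  0.104 -0.   ] [0.557 0.274 0.054]
scene loupe 0.57 [ 0.392 -0.353  0.031] [ 0.382 -0.377  0.   ] [ 0.472 -0.326  0.046]
scene loupe 0.32 [ 0.509 -0.026  0.046] [ 0.484 -0.043  0.008] [0.569 0.024 0.053]
scene plug_gauge 0.6 [0.437 0.171 0.048] [0.422 0.108 0.042] [0.463 0.224 0.054]
```

```bash
python3 - <<'E'
from h import *
z=np.load('last.npz'); c={k:z[k] for k in ['fx','fy','cx','cy','xyz','orientation']}; p,d=z['p'],z['d']
v,u=np.mgrid[0:384,0:512]; P=w(c,d,u.ravel(),v.ravel()); P=P[(d.ravel()>0)&(np.hypot(P[:,0]-.4192,P[:,1]-.2414)<.03)&(P[:,2]>.185)&(P[:,2]<.196)]
hsv=0
A=np.c_[P[:,:2]-P[:,:2].mean(0),np.ones(len(P))]; k,*_=np.linalg.lstsq(A,P[:,2],rcond=None)
print(len(P),np.percentile(P,[1,99],axis=0),'slope deg',np.rad2deg(k[:2]),cv2.minEnclosingCircle((P[:,:2]*1000).astype(np.float32)))
E
python3 -m pendant '[[0.02,0,0.2,0,0,0,-0.4],[0.02,0,0.6,0,0,0,-0.4],[0.02,0,1,0,0,0,-0.4],[0.02,0,1.3,0,0,0,-0.4],[0.02,0,1.5,0,0,0,-0.4],[0.02,0,1.65,0,0,0,-0.4],[0.02,0,1.7,0,0,0,-0.4],[0.02,0,1.7,0,0,0,-0.4],[0.02,0,1.7,0,0,0,-0.4],[0.02,0,1.7,0,0,0,-0.4]]'
python3 - <<'E'
from h import *
p,d,c=snap('side'); 
M=R.from_quat(c['orientation']).as_matrix(); q=M.T@(np.array([.4187,.2423,.06])-c['xyz']); u=int(c['cx']-c['fx']*q[0]/q[2]); v=int(c['cy']+c['fy']*q[1]/q[2]); print(u,v,-q[2])
save('s7',cv2.resize(p[v-60:v+45,u-60:u+80],None,fx=5,fy=5,interpolation=2))
E
```

```text
8347 [[0.39186356 0.22305992 0.18552672]
 [0.44258008 0.25983242 0.19520024]] slope deg [ 0.4914504  -1.30561248] ((417.3800354003906, 246.78646850585938), 29.400774002075195)
clock: 24.4
position: [0.4187, 0.2434, 0.0931]
ee_rot: [0.58, 0.815, 0.0, 0.0]
ft_force: [0.7, -0.1, 0.1]
grip_width: 0.44
grasp_force: 40.2
254 228 0.9433450341603079
```

View pics/s7.png

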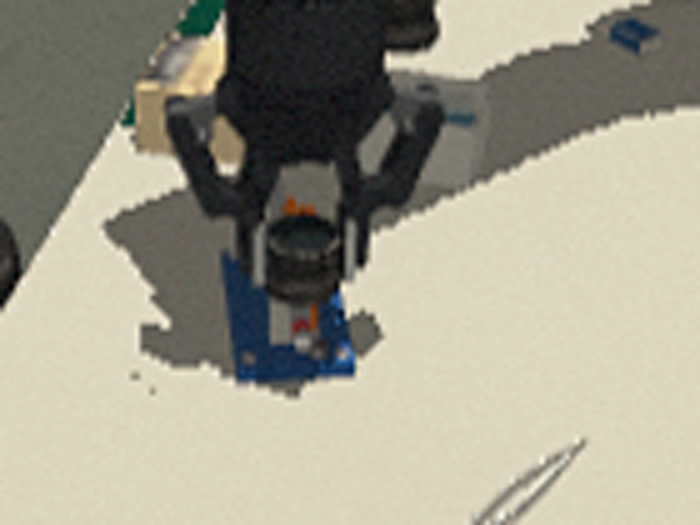

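The side picture shows the loupe held upright at (303,255), above the ringed pin end at (300,325). Now the last 17 mm, with a small correction back.

```bash
python3 -m pendant '[[-0.02,0,0.05,0,0,0,-0.4],[-0.02,0,0.12,0,0,0,-0.4],[-0.02,0,0.2,0,0,0,-0.4],[-0.02,0,0.27,0,0,0,-0.4],[-0.02,0,0.32,0,0,0,-0.4],[-0.02,0,0.35,0,0,0,-0.4],[-0.02,0,0.35,0,0,0,-0.4],[-0.02,0,0.35,0,0,0,-0.4],[-0.02,0,0.35,0,0,0,-0.4],[-0.02,0,0.35,0,0,0,-0.4]]'
python3 look.py w8 loupe; python3 - <<'E'
from h import *
z=np.load('last.npz'); c={k:z[k] for k in ['fx','fy','cx','cy','xyz','orientation']}; p,d=z['p'],z['d']
o=manip.get_obs(); t=np.array(o['position'])
m=manip.trace('loupe','wrist')[0]['pixels']; v,u=np.nonzero(m&(d>0)); P=w(c,d,u,v); top=np.percentile(P[:,2],90); print('top',top,'underside~',top-.031)
T=P[P[:,2]>top-.004]; M=R.from_quat(o['ee_rot']).as_matrix(); L=(T-t)@M
print('loupe centre in tool xy',[(np.percentile(L[:,i],1)+np.percentile(L[:,i],99))/2 for i in (0,1)])
p2,d2,c2=snap('side'); g=manip.trace('plug_gauge','side')[0]['pixels']; v,u=np.nonzero(g&(d2>0)); P=w(c2,d2,u,v); print('gauge z',np.percentile(P[:,2],95), np.median(P,0)); print(manip.get_obs()['position'])
E
```

```text
clock: 25.7
position: [0.4189, 0.2424, 0.0754]
ee_rot: [0.58, 0.815, 0.0, 0.0]
ft_force: [0.7, -0.2, -0.2]
grip_width: 0.437
grasp_force: 40.2
TCP [0.4189 0.2424 0.0754] t 25.7
loupe 0.76 [207. 212. 304. 326.] med [0.4171 0.2469 0.0878] lo [0.4006 0.2252 0.0609] hi [0.4353 0.2609 0.0891]
top 0.08865594344481188 underside~ 0.05765594344481188
loupe centre in tool xy [np.float64(7.543384875696203e-05), np.float64(-0.00041201940368564005)]Traceback (most recent call last):
  File "<stdin>", line 7, in <module>
IndexError: list index out of range
```

The loupe's underside is at about 57.6 mm, so the gap is about 8 mm. It is centred to within a millimetre and nothing is touching, so I'll hand in.

```bash
python3 -c "
from workcell import manip
print(manip.hand_in())"
```

```text
the job is handed in; nothing more can be done
None
```

The job is handed in: the gauge measured fully home in both forks with the jaw shut over it, and the small loupe is held level about 8 mm above the red ring, centred to within about 1 mm, at 25.7 s; I did not re-measure the boxes or the pen afterwards.

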